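# Feed the punch rack past the spring gate

### The job

Feed the wooden punch rack along the sheet-metal chute, past the hinged stop gate, until it sits right up against the end stop. Hold the gate open with one fingertip on its long press plate while another fingertip pushes the rack: keep the gate down, never touching the rack, until the whole rack has arrived, then let go so that the gate springs shut behind it. Slide the rack only, never lift or tip it, and leave everything else on the bench where it is.

Things in the scene. Friction and masses are not known exactly. Their poses are not given: they have to be found in the camera images.
- chute: Fixed sheet-metal channel on legs. Origin on bench top below mid-width, at the gate slot; z up. +y = travel direction, x across; press plate on the -x side. mm: floor top z 65, y -250 (open entry) to 172; inner width 71, side walls 3 thick to z 80. Hinge posts 22 x 12, 94 tall, at x -130, y -252 and y 102.
- gate_hinge (a joint): Gate angle, rad, about a pin along chute y at chute x -130, z 85 mm. 0 = shut (blade up, sprung); grows as the press plate is pushed down, solid stop at 0.30. From 0.19 up the blade is below the channel floor and the rack can pass. Pressing at mid-width takes about 5 N to start, 11 N fully down. Springs shut when let go. The rack cannot push it open.
- plate_mid (a point): Middle of the press plate's top face. Steel, 4 thick, 85 wide (chute x -130 at the hinge to -45, the free edge beside the channel), 330 long (chute y -240 to 90). Top level at z 87 mm when shut; at 0.24 rad mid-width is 12 and the free edge 20 lower. A finger may slide along it; at mid-width, fully down, it stays at least 5 mm above channel floor level.
- stop_gate: The gate, steel: press plate, arm under the channel floor and blade, all one piece. The blade stands across the channel at chute y 0, 45 wide (chute x -20 to 25), 4 thick, 20 mm above the channel floor when shut; pressing the plate lowers it. Origin on the hinge pin at chute x -130, y 0, z 85 mm; axes as the chute's when shut.
- rack: Loose wooden block in the channel, 66 (x, across) x 110 (y, along the chute) x 40 high, about 0.4 kg, eight steel punches fixed in its top rise 15 more (55 in all). Origin at the middle of its underside; axes as the chute's. Starts upstream of the gate, origin at chute y -140 to -90 mm.
- home (a point): Point fixed to the chute where the rack's origin lies when the rack touches the end stop: on the channel floor, chute x 0, y 115, z 65 mm. The end stop is an upright plate across the channel, inner face at chute y 170, top at z 103 mm.
- can_mid (a point): Centre of a plain yellow drinks can, 66 across, 122 high, standing; leave alone.
- collar_mid (a point): Centre of a bare metal ring (duct collar), 90 across, 55 high, standing open end up; leave alone.
- drift_mid (a point): Centre of a loose dark steel drift pin, 16 across, 55 high, standing on the bench; leave alone.
- driver_mid (a point): Mid-length of a screwdriver with an orange handle, 170 long, lying; leave alone.
- hammer_mid (a point): Mid-length of a hammer, 280 long, lying; leave alone.
- square_mid (a point): Middle of a flat metal triangular square, about 120 x 115, up to 12 thick, lying; leave alone.
- snips_mid (a point): Pivot of a pair of snips, about 155 long, 15 thick, lying; leave alone.

How it is judged:
By the outcome, as a careful person would: the job done as asked, in the order asked, and still so for the second after the job is handed in, with the robot touching nothing.
It also fails if it takes over 51 s, if anything falls off the work surface, if the arm or the gripper's body presses on something with over 40 N, if the wrist force passes 120 N, or if a joint passes its speed limit or range.

### The arm

A 7-joint arm with a two-finger parallel gripper is mounted at the origin on the work surface. World frame = base frame: x ahead of the robot, y to its left, z up, the work surface at z = 0. Lengths are in m, angles in rad, forces in N, time in s.
With the tool pointing down it reaches from about 0.35 to 0.9 m from the base axis. Payload 8.1 kg.
Tool frame: the origin (TCP) lies on the centre line of the jaws, within the pads' length; the fingertips stand 19 mm ahead of it and the grasp point (between the pads) is the TCP; z points along the fingers, y is the direction in which the jaws open and shut (so a half turn about z gives the same grasp; the last joint's range is limited). The gripper opens to 92 mm and grips with 3 to 60 N. Pads are 19 mm wide; open, the fingers measure 130 mm over their backs; the gripper's body (75 mm by 190 mm) begins 47 mm behind the grasp point.
Start: joints at [-1.207, 0.434, 0.025, 1.573, -0.012, 1.134, -0.075], TCP at [0.281, 0.558, 0.246] pointing down, gripper open.
Joint ranges: [-2.62, 2.62], [-0.44, 2.09], [-1.27, 1.32], [0.08, 2.57], [-1.32, 4.46], [0.12, 2], [-2.74, 2.74]. Speed limits (rad/s): [2.22, 2.22, 3.01, 3.01, 3.14, 3.14, 3.14].

### API

Orientations are given as a rotation vector (axis times angle).
In Python, from cell import monitor, imaging, workorder, outline_of gives the robot as it stands.
- The arm moves only by the tool move_arm, never from a script. Its argument "series" is a list of rows, each a list of 6 numbers: the shift along the world's x, y, z in cm, then the turn, a rotation vector about the world's x, y, z in degrees. A call has 1 to 8 rows; each row shifts and turns the commanded pose from where the row before left it; what a row does not reach is not made up. A row lasts 1/10 s, in which the tool goes at most 50 mm and 8.59 degrees, less where a joint would pass 70% of its speed; a pose out of reach is approached as far as the arm can. A call with a gripper value outside its range is refused whole. "grip" is the opening, from 0 (shut) to 1 (fully open), set as the call begins (left out, the last holds). The fingers move at their own pace and stop on an object; "force" is the grip in N (left out, the last holds). Time passes only in rows, so rows that do not move let the fingers close. It gives the time, the measured TCP pose, the force and the opening at its end, in the units of the state.
- monitor.observe(): the state, without advancing time (a new reading comes with each control period).
- imaging.get_image(name): name is "scene" or "top" or "wrist"; returns a dict with "color" (420x560x3 uint8, red, green, blue), "fx", "fy", "cx", "cy" (pixels), "dist_coeffs" ([k1, k2, p1, p2, k3] as OpenCV has them; the pictures are not rectified), "rvec" (rotation vector, rad) and "tvec" (3), from world to camera coordinates, as OpenCV has them; the wrist camera has in their place "mount" (4x4, takes a point from camera to tool coordinates, whose origin is the TCP and whose axes are the flange's). Camera axes: x right, y down, z forward; pixel columns grow to the right and rows downward; lengths in m; the calibration is good to about 2 mm. A picture is of the moment at which its call begins: read the wrist's pose just before it. There is no depth.
- workorder.sign_off(): hands the job in, once; it reports no verdict.
Trained networks look in the newest picture that a camera, given by its name, has taken for a name from the list of things; names that differ only in an ending like _2 or _b are one class to them, and where a whole thing is asked for, a point or a joint stands for the part that bears it (a point fixed in the world has none). Each returns a list of dicts, best first, with "p" (0 to 1); they miss things now and then, are a little off and sometimes report something else, mostly with a low value. They report only what shows in the picture. A call takes as long as a camera call.
- outline_of(camera, thing): "mask" (420x560 bool, what is visible of it) and "rect" ([left, top, width, height] in pixels, round what is visible of it).
The state is a dict: "clock": time; "joints": joint angles; "dq": joint speeds; "joint_efforts": joint torques, N m; "position": TCP position; "ee_rot": TCP orientation; "force": force on the tool from outside, world axes, zero at the start; "ft_torque": the same for the moment, N m; "width": opening from 0.0 (shut) to 1.0 (fully open).
Only numpy, scipy, OpenCV 4.12 (cv2) and the standard library are available. Lean on these libraries where they do the work, as an engineer would, in place of code of your own. Each camera call takes 0.05 s, during which the arm holds its last target. There are 200 camera calls.

## Working session

There is one attempt and no reset: what is moved stays moved. The work goes in short steps, Python scripts to look and compute and a tool call to move; the robot and the scene stay as the last step left them, time stands still between calls to the robot, and variables do not carry over. Pictures are saved under pics/ and viewed, about 8 in all and at most 12, crops included, and the job is handed in when it is done.

Besides the shell and the picture viewer there is one more tool, called after "Request:" as a command line: name --pt "numbers of a row" for each row, then --argument value for the rest. move_arm: Moves the arm, as the interface text tells. Its arguments: {"type":"object","properties":{"series":{"type":"array"},"grip":{"type":"number"},"force":{"type":"number"}},"required":["series"]}

```bash
mkdir -p pics; ls; python3 - <<'E'
from cell import monitor, imaging, outline_of
import cv2, numpy as np
print(monitor.observe())
for c in ["scene","top"]:
    im=imaging.get_image(c); cv2.imwrite(f"pics/{c}0.png",im["color"][:,:,::-1])
    print(c,{k:np.round(v,4).tolist() for k,v in im.items() if k!="color"})
    for t in ["chute","rack","stop_gate","can_mid","collar_mid","drift_mid","driver_mid","hammer_mid","square_mid","snips_mid"]:
        print(t,[(round(float(o["p"]),2),o["rect"]) for o in outline_of(c,t)[:2]])
E
```

```text
pics
{'clock': 0.0, 'joints': array([-1.2065894 ,  0.43522447,  0.02497846,  1.57409283, -0.01158156,
        1.13400919, -0.07506141]), 'dq': array([-0.00082953, -0.00039262, -0.00158121,  0.00015562, -0.00046806,
        0.00031723,  0.00071193]), 'joint_efforts': array([ 7.05928360e-04, -6.67846441e+01,  9.85373743e-01, -3.14463830e+01,
       -6.06004405e-02,  4.28175833e-02,  1.58176908e-04]), 'position': array([0.28111244, 0.55767017, 0.24494575]), 'ee_rot': array([-7.26614245e-01, -3.05619517e+00,  2.47485111e-03]), 'force': array([-0.09775163, -0.91811942,  0.06363835]), 'ft_torque': array([-0.00889214,  0.0082454 ,  0.01201327]), 'width': 0.9985053681930952}
scene {'fx': 400.2542, 'fy': 400.2542, 'cx': 280.2437, 'cy': 204.6529, 'dist_coeffs': [-0.0663, 0.0, 0.0, 0.0, 0.0], 'rvec': [1.8432, 1.6277, -0.7143], 'tvec': [0.0089, -0.3528, 1.5246]}
chute [(0.94, [237.8, 160.6, 171.8, 98.8])]
rack [(0.81, [278.4, 194.1, 47.5, 34.2]), (0.73, [237.2, 157.3, 171.4, 102.2])]
stop_gate []
can_mid [(0.66, [266.2, 225.6, 32.1, 55.8])]
collar_mid [(0.97, [393.8, 215.6, 38.9, 43.1]), (0.29, 
[... 357 characters left out ...]
: 208.619, 'dist_coeffs': [-0.0676, 0.0, 0.0, 0.0, 0.0], 'rvec': [2.1825, -2.1495, 0.0744], 'tvec': [-0.0637, 0.6234, 1.1772]}
chute [(0.71, [137.3, 173.5, 195.1, 113.8]), (0.69, [135.4, 157.7, 37.7, 36.9])]
rack [(0.87, [237.2, 180.8, 52.4, 40.5]), (0.74, [177.6, 201.7, 140.4, 71.6])]
stop_gate [(0.63, [181.6, 200.8, 138.5, 73.3])]
can_mid [(0.56, [279.5, 142.0, 21.3, 34.4])]
collar_mid [(0.96, [135.7, 157.3, 38.1, 38.9])]
drift_mid [(0.52, [188.0, 188.9, 13.5, 7.1]), (0.42, [436.5, 183.1, 38.0, 113.3])]
driver_mid [(0.8, [233.9, 139.2, 14.3, 41.5])]
hammer_mid [(0.78, [436.5, 185.3, 37.2, 110.3])]
square_mid [(0.61, [97.0, 201.9, 46.7, 57.7])]
snips_mid [(0.91, [329.5, 173.9, 32.7, 59.3])]
```

```bash
python3 - <<'E'
import cv2
a=cv2.imread("pics/scene0.png")[130:310,80:480]; b=cv2.imread("pics/top0.png")[120:310,80:490]
cv2.imwrite("pics/s0c.png",cv2.resize(a,None,fx=2,fy=2,interpolation=2)); cv2.imwrite("pics/t0c.png",cv2.resize(b,(800,371),interpolation=2))
E
```

```text
(no output)
```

View pics/s0c.png

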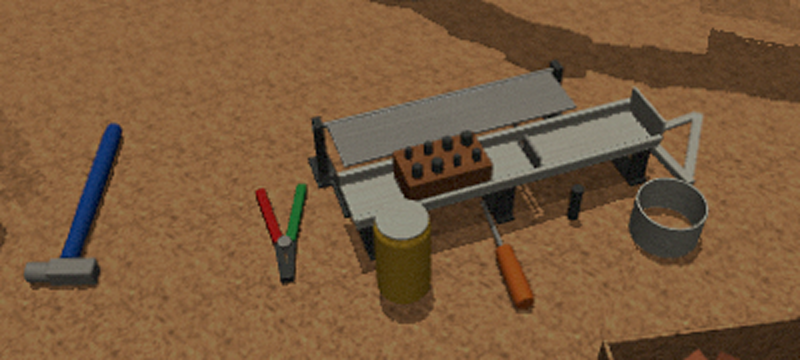

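View pics/t0c.png

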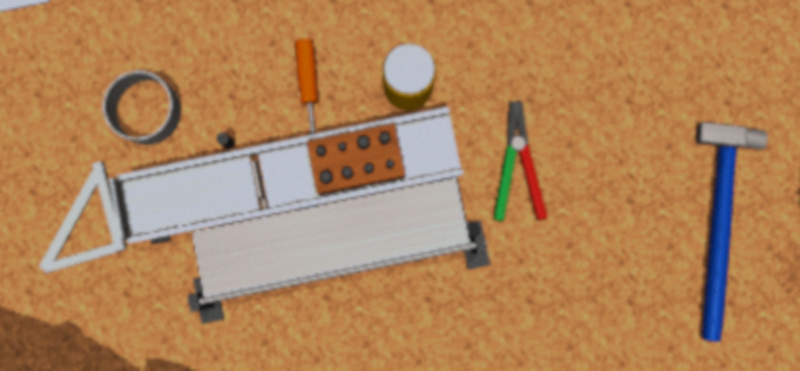

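The top view shows travel going left: blade at crop (258,180), rack at (356,160), plate below it. The can, screwdriver, drift and collar stand on the +x side of the chute, and the square is at the end. I'll fit the chute pose from these corners.

```bash
cat > h.py <<'E'
import numpy as np, cv2
from scipy.optimize import least_squares
from cell import monitor, imaging, outline_of
def proj(im,P): return cv2.projectPoints(np.asarray(P,float).reshape(-1,3),np.array(im["rvec"]),np.array(im["tvec"]),np.array([[im["fx"],0,im["cx"]],[0,im["fy"],im["cy"]],[0,0,1.]]),np.array(im["dist_coeffs"]))[0][:,0]
def w(p,P):
    P=np.atleast_2d(np.asarray(P,float))/1000; c,s=np.cos(p[2]),np.sin(p[2])
    return np.c_[c*P[:,0]-s*P[:,1]+p[0], s*P[:,0]+c*P[:,1]+p[1], P[:,2]]
def loc(p,W):
    c,s=np.cos(p[2]),np.sin(p[2]); d=np.asarray(W)[:2]-p[:2]
    return np.array([c*d[0]+s*d[1],-s*d[0]+c*d[1],W[2]])*1000
E
cat > fit.py <<'E'
from h import *
T=imaging.get_image("top"); S=imaging.get_image("scene")
obj=np.array([[38.5,-250,80],[-38.5,-250,80],[-130,-240,87],[-130,90,87],[-45,90,87],[25,0,85],[-20,0,85]])
top=np.array([[448,108],[461,176],[470,247],[200,300],[193,232],[254,155],[263,208]])*[410/800,190/371]+[80,120]
os_=np.array([[-130,-240,87],[-45,-240,87],[-45,90,87],[-130,90,87]])
sc=np.array([[328,122],[345,163],[578,103],[553,70]])/2+[80,130]
f=lambda p:np.r_[proj(T,w(p,obj))-top,proj(S,w(p,os_))-sc].ravel()
best=min((least_squares(f,[.55,0,a],loss="soft_l1") for a in np.arange(0,6.3,1)),key=lambda r:r.cost)
p=best.x; print("chute",p,np.degrees(p[2])); print(np.round(f(p).reshape(-1,2),1).tolist())
rt=np.array([[308,141],[395,124],[405,178],[317,194]])*[410/800,190/371]+[80,120]
ro=np.array([[33,55,40],[33,-55,40],[-33,-55,40],[-33,55,40]])
g=lambda q:(proj(T,w(p,ro+[q[0],q[1],65]))-rt).ravel()
r=least_squares(g,[0,-115]); print("rack",r.x,np.round(r.fun,1))
np.save("p.npy",p)
for n,im in(("top",T),("scene",S)):
    c=np.ascontiguousarray(im["color"][:,:,::-1])
    c=cv2.resize(c,None,fx=3,fy=3,interpolation=2)
    for P in (obj,[[35.5,172,80],[-35.5,172,80],[35.5,-250,65],[-130,-252,94],[-130,102,94]],ro+[r.x[0],r.x[1],65]):
        for u in proj(im,w(p,P)): cv2.circle(c,tuple(int(v) for v in (u+.5)*3),3,(255,0,255),1)
    c=c[440:880,380:1020] if n=="top" else c[430:830,680:1260]
    cv2.imwrite(f"pics/{n}_fit.png",c)
for n,z in(("can_mid",122),("collar_mid",55),("drift_mid",55),("snips_mid",15),("driver_mid",20),("square_mid",12)):
    x,y,a,b=outline_of("top",n)[0]["rect"] if False else (0,0,0,0)
print("points: plate mid",w(p,[-87.5,-75,87]),"home",w(p,[0,115,65]))
E
python3 fit.py
```

```text
chute [0.6062913  0.0952015  0.20935831] 11.995347512994266
[[0.9, 2.3], [0.6, -1.3], [-0.2, 0.7], [1.5, 0.3], [-1.2, -0.1], [-0.8, 3.5], [-2.0, -5.3], [-0.0, 0.1], [0.1, 0.7], [0.3, 1.7], [-1.2, -0.0]]
rack [   1.17155821 -126.24995504] [-0.8  0.2  0.4 -0.2  0.7 -0.4 -0.2  0.4]
points: plate mid [[0.53628933 0.00365385 0.087     ]] home [[0.58239059 0.20769042 0.065     ]]
```

View pics/top_fit.png

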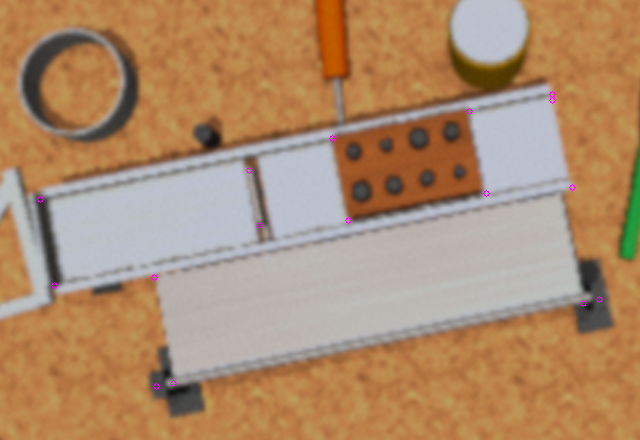

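The visible slot spans the full channel, so my blade corner picks were wrong. I'll refit without them, using sharper corner picks from this crop.

```bash
cat > fit2.py <<'E'
from h import *
T=imaging.get_image("top"); S=imaging.get_image("scene")
obj=np.array([[38.5,-250,80],[-38.5,-250,80],[-130,90,87],[-45,90,87],[38.5,172,80]])
top=(np.array([[545,83],[574,187],[173,381],[155,274],[36,190]])+[380,440])/3-.33
os_=np.array([[-130,-240,87],[-45,-240,87],[-45,90,87],[-130,90,87]])
sc=np.array([[328,122],[345,163],[578,103],[553,70]])/2+[80,130]
f=lambda p:np.r_[proj(T,w(p,obj))-top,proj(S,w(p,os_))-sc].ravel()
r=least_squares(f,[.606,.095,.209],loss="soft_l1"); p=r.x; np.save("p.npy",p)
print("chute",p,np.degrees(p[2])); print(np.round(f(p).reshape(-1,2),1).tolist())
rt=(np.array([[333,139],[468,110],[483,191],[351,218]])+[380,440])/3-.33
ro=np.array([[33,55,40],[33,-55,40],[-33,-55,40],[-33,55,40]])
r=least_squares(lambda q:(proj(T,w(p,ro+[q[0],q[1],65]))-rt).ravel(),[0,-115]); print("rack",r.x,np.round(r.fun,1))
t=w(p,[-38.5,r.x[1]-55-20,200])[0]; s=monitor.observe(); print("target",t,"delta cm",(t-s["position"])*100)
print("travel dir",-np.sin(p[2]),np.cos(p[2]))
E
python3 fit2.py
```

```text
chute [0.60789876 0.09558415 0.20743429] 11.885109546832004
[[2.4, 3.1], [-0.9, -0.3], [-0.3, -0.2], [-0.5, 0.3], [0.9, 0.9], [0.2, 0.4], [0.3, 1.0], [0.6, 2.1], [-0.8, 0.3]]
rack [   0.66096992 -126.48422112] [-0.3 -0.7  0.5 -0.   0.9  0.4 -1.1  0.3]
target [ 0.61171975 -0.10950983  0.2       ] delta cm [ 33.04416813 -66.76429752  -4.57262845]
travel dir -0.20594987624566416 0.9785625419330108
```

Request:
move_arm --pt "2 -4.1 0 0 0 -3.2" --pt "2 -4.1 0 0 0 -3.2" --pt "2 -4.1 0 0 0 -3.2" --pt "2 -4.1 0 0 0 -3.2" --pt "2 -4.1 0 0 0 -3.2" --pt "2 -4.1 0 0 0 -3.2" --pt "2 -4.1 0 0 0 -3.2" --pt "2 -4.1 0 0 0 -3.2" --grip 0.93

```text
clock: 2.1
position: [0.4419, 0.2284, 0.246]
ee_rot: [1.389, 2.818, 0.001]
force: [1.0, 0.7, 0.3]
width: 0.93
```

Request:
move_arm --pt "2 -4.1 0 0 0 -3.2" --pt "2 -4.1 0 0 0 -3.2" --pt "2 -4.1 0 0 0 -3.2" --pt "2 -4.1 0 0 0 -3.2" --pt "2 -4.1 0 0 0 -3.2" --pt "2 -4.1 0 0 0 -3.2" --pt "2 -4.1 0 0 0 -3.2" --pt "1 -1 -2 0 0 0"

```text
clock: 2.9
position: [0.5938, -0.0735, 0.2281]
ee_rot: [1.913, 2.483, 0.002]
force: [0.1, 0.1, -0.8]
width: 0.929
```

```bash
cat > st.py <<'E'
from h import *
from scipy.spatial.transform import Rotation as R
p=np.load("p.npy"); s=monitor.observe(); M=R.from_rotvec(s["ee_rot"]).as_matrix()
print("t",s["clock"],"pos",s["position"].round(4),"local",loc(p,s["position"]).round(1),"yaw err",np.degrees(np.arctan2(M[1,1],M[0,1])-p[2]).round(2),"z",M[:,2].round(4),"F",s["force"].round(1),"w",round(s["width"],3))
E
python3 st.py
```

```text
t 2.9 pos [ 0.5938 -0.0735  0.2281] local [ -48.6 -162.5  228.1] yaw err 2.89 z [ 0.0059 -0.0032 -1.    ] F [ 0.1  0.1 -0.8] w 0.929
```

Request:
move_arm --pt "0.9 -1.8 0 0 0 -1.5" --pt "0.9 -1.8 0 0 0 -1.4" --pt "0 0 -3 0 0 0" --pt "0 0 -3 0 0 0" --pt "0 0 -3 0 0 0" --pt "0 0 0 0 0 0"

```text
clock: 3.5
position: [0.6075, -0.1023, 0.133]
ee_rot: [-1.967, -2.444, 0.005]
force: [-0.2, 0.4, 0.2]
width: 0.932
```

```bash
python3 st.py; python3 - <<'E'
from h import *
S=imaging.get_image("scene")["color"][:,:,::-1]; W=imaging.get_image("wrist")["color"][:,:,::-1]
a=cv2.resize(S[130:290,200:420],(660,480),interpolation=2)[:, :]
b=cv2.resize(W,(400,300)); a=cv2.resize(a,(400,291))
cv2.imwrite("pics/b1.png",np.hstack([cv2.copyMakeBorder(a,0,9,0,0,0),b]))
E
```

```text
t 3.5 pos [ 0.6075 -0.1023  0.133 ] local [ -41.2 -193.5  133. ] yaw err 0.46 z [-5.6e-03  8.0e-04 -1.0e+00] F [-0.2  0.4  0.2] w 0.932
```

View pics/b1.png

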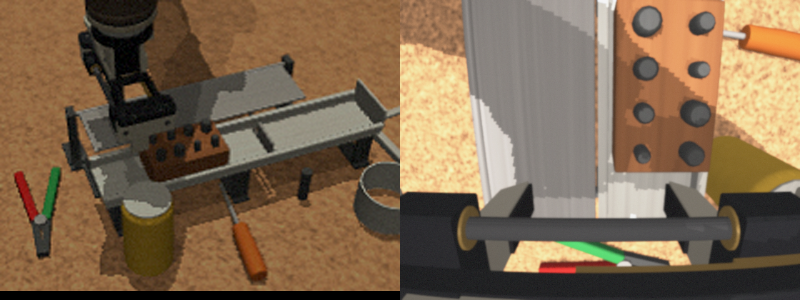

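The wrist view puts one finger over the plate and the other over the channel, just behind the rack. I'll check the lateral fit by back-projecting the rack's rear corners, at wrist crop (214,172) and (312,172).

```bash
python3 - <<'E'
from h import *
from scipy.spatial.transform import Rotation as R
p=np.load("p.npy"); s=monitor.observe(); W=imaging.get_image("wrist")
m=np.array(W["mount"]); M=R.from_rotvec(s["ee_rot"]).as_matrix()
K=np.array([[W["fx"],0,W["cx"]],[0,W["fy"],W["cy"]],[0,0,1.]])
def back(uv,z):
    n=cv2.undistortPoints(np.array([[uv]],float),K,np.array(W["dist_coeffs"]))[0,0]
    c=M@m[:3,3]+s["position"]; d=M@m[:3,:3]@np.r_[n,1]; return loc(p,c+d*(z-c[2])/d[2])
print(np.round(m,3).tolist())
for uv,z in (((214,172),.105),((312,172),.105),((214,0),.105),((195,100),.087),((70,0),.087)): print(uv,back(np.array(uv)*1.4,z).round(1))
E
```

```text
[[-0.001, -0.958, -0.287, 0.077], [1.0, -0.001, -0.001, 0.0], [0.0, -0.287, 0.958, -0.14], [0.0, 0.0, 0.0, 1.0]]
(214, 172) [ -28.7 -182.7  105. ]
(312, 172) [  39.8 -182.5  105. ]
(214, 0) [-30.9 -75.1 105. ]
(195, 100) [ -42. -136.   87.]
(70, 0) [-125.9  -68.5   87. ]
```

Request:
move_arm --pt "0.6 -0.7 0 0 0 0" --pt "0 0 -1.2 0 0 0" --pt "0 0 -1 0 0 0" --pt "0 0 0 0 0 0" --pt "0 0 0 0 0 0"

```text
clock: 4.15
position: [0.6149, -0.1097, 0.1132]
ee_rot: [-1.969, -2.447, 0.001]
force: [-0.6, 0.0, 0.7]
width: 0.934
```

```bash
python3 st.py
```

```text
t 4.15 pos [ 0.6149 -0.1097  0.1132] local [ -35.5 -202.3  113.2] yaw err 0.47 z [-1.2e-03  2.0e-04 -1.0e+00] F [-0.6  0.   0.7] w 0.934
```

Good. Now I'll press down in small steps, watching the force.

Request:
move_arm --pt "0 0 -0.5 0 0 0" --pt "0 0 -0.4 0 0 0" --pt "0 0 0 0 0 0"

```text
clock: 4.45
position: [0.6156, -0.1099, 0.1048]
ee_rot: [1.969, 2.447, 0.001]
force: [-0.8, -0.2, 5.6]
width: 0.931
```

Request:
move_arm --pt "0 0 -0.3 0 0 0" --pt "0 0 0 0 0 0"

```text
clock: 4.65
position: [0.6156, -0.1098, 0.1021]
ee_rot: [1.969, 2.447, 0.001]
force: [-0.5, 0.8, 7.1]
width: 0.926
```

Request:
move_arm --pt "0 0 -0.3 0 0 0" --pt "0 0 0 0 0 0"

```text
clock: 4.85
position: [0.6154, -0.1099, 0.0993]
ee_rot: [1.969, 2.447, 0.001]
force: [-1.3, 0.7, 8.8]
width: 0.93
```

Request:
move_arm --pt "0 0 -0.2 0 0 0" --pt "0 0 0 0 0 0"

```text
clock: 5.05
position: [0.6153, -0.1099, 0.0974]
ee_rot: [1.97, 2.447, 0.0]
force: [-2.0, 0.9, 9.7]
width: 0.927
```

Request:
move_arm --pt "0 0 -0.1 0 0 0" --pt "0 0 0 0 0 0"

```text
clock: 5.25
position: [0.6151, -0.11, 0.0965]
ee_rot: [-1.97, -2.447, -0.0]
force: [-2.6, 0.0, 10.3]
width: 0.934
```

```bash
python3 st.py;python3 - <<'E'
from h import *
S=imaging.get_image("scene")["color"][:,:,::-1]; T=imaging.get_image("top")["color"][:,:,::-1]
a=cv2.resize(S[150:260,230:420],(760,440),interpolation=2)
cv2.imwrite("pics/b2.png",a)
E
```

```text
t 5.25 pos [ 0.6151 -0.11    0.0965] local [ -35.3 -202.6   96.5] yaw err 0.46 z [-1.e-04  2.e-04 -1.e+00] F [-2.6  0.  10.3] w 0.934
```

View pics/b2.png

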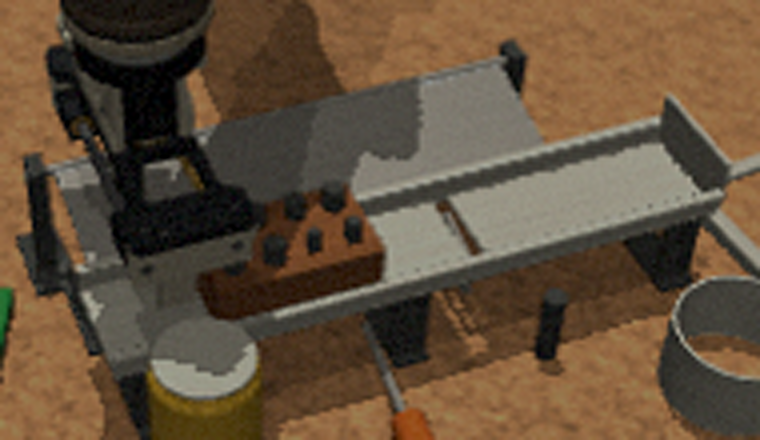

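The blade is below the floor: the slot at (460,228) is open. I'll press a touch more for margin, then start pushing along the travel direction (-0.206, 0.979).

Request:
move_arm --pt "0 0 -0.1 0 0 0" --pt "-0.2 0.95 0 0 0 0" --pt "-0.1 0.49 0 0 0 0" --pt "-0.1 0.49 0 0 0 0" --pt "-0.1 0.49 0 0 0 0" --pt "-0.1 0.49 0 0 0 0" --pt "0 0 0 0 0 0"

```text
clock: 6.05
position: [0.6114, -0.0824, 0.0965]
ee_rot: [1.967, 2.443, 0.002]
force: [3.8, -4.2, 9.1]
width: 0.928
```

```bash
python3 st.py
```

```text
t 6.05 pos [ 0.6114 -0.0824  0.0965] local [ -33.2 -174.8   96.5] yaw err 0.45 z [ 0.005  -0.0024 -1.    ] F [ 3.8 -4.2  9.1] w 0.928
```

Request:
move_arm --pt "-0.14 0.48 -0.1 0 0 0" --pt "-0.14 0.48 0 0 0 0" --pt "-0.14 0.48 0 0 0 0" --pt "-0.14 0.48 0 0 0 0" --pt "-0.14 0.48 0 0 0 0" --pt "-0.14 0.48 0 0 0 0" --pt "0 0 0 0 0 0" --pt "0 0 0 0 0 0"

```text
clock: 6.85
position: [0.6036, -0.0538, 0.0957]
ee_rot: [1.966, 2.442, 0.003]
force: [4.4, -3.9, 8.6]
width: 0.929
```

```bash
python3 st.py;python3 - <<'E'
from h import *
S=imaging.get_image("scene")["color"][:,:,::-1]; T=imaging.get_image("top")["color"][:,:,::-1]
a=cv2.resize(S[150:260,230:420],(570,330),interpolation=2)
b=cv2.resize(T[150:280,120:345],(570,329),interpolation=2)
cv2.imwrite("pics/b3.png",np.vstack([a,b])[:600])
for o in outline_of("top","rack")[:1]: print(o["rect"],o["p"])
E
```

```text
t 6.85 pos [ 0.6036 -0.0538  0.0957] local [ -35.  -145.3   95.7] yaw err 0.43 z [ 0.0061 -0.0023 -1.    ] F [ 4.4 -3.9  8.6] w 0.929
[219.8, 191.8, 11.8, 32.3] 0.67
```

View pics/b3.png

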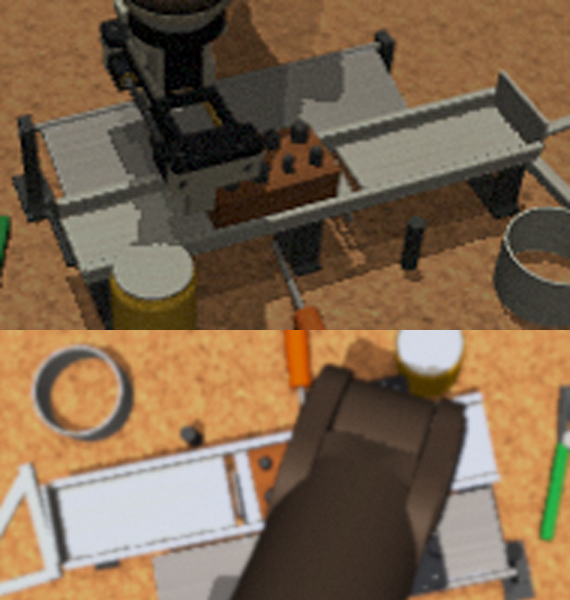

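The rack front is about 25 mm short of the slot and the blade is still down. I'll press slightly more and continue.

Request:
move_arm --pt "0 0 -0.1 0 0 0" --pt "-0.11 0.49 0 0 0 0" --pt "-0.11 0.49 0 0 0 0" --pt "0 0 0 0 0 0"

```text
clock: 7.4
position: [0.6013, -0.044, 0.0947]
ee_rot: [1.966, 2.442, 0.003]
force: [4.1, -4.4, 10.7]
width: 0.933
```

```bash
python3 st.py
```

```text
t 7.4 pos [ 0.6013 -0.044   0.0947] local [ -35.2 -135.2   94.7] yaw err 0.43 z [ 0.0059 -0.0024 -1.    ] F [ 4.1 -4.4 10.7] w 0.933
```

Request:
move_arm --pt "-0.11 0.49 0 0 0 0" --pt "-0.11 0.49 0 0 0 0" --pt "-0.11 0.49 0 0 0 0" --pt "-0.11 0.49 0 0 0 0" --pt "-0.11 0.49 0 0 0 0" --pt "-0.11 0.49 0 0 0 0" --pt "-0.11 0.49 0 0 0 0" --pt "-0.11 0.49 0 0 0 0"

```text
clock: 8.2
position: [0.5929, -0.0057, 0.0947]
ee_rot: [1.967, 2.44, 0.003]
force: [5.1, -7.9, 9.5]
width: 0.927
```

```bash
python3 st.py
```

```text
t 8.2 pos [ 0.5929 -0.0057  0.0947] local [-35.6 -96.   94.7] yaw err 0.37 z [ 0.0066 -0.003  -1.    ] F [ 5.1 -7.9  9.5] w 0.927
```

Request:
move_arm --pt "-0.11 0.49 0 0 0 0" --pt "-0.11 0.49 0 0 0 0" --pt "-0.11 0.49 0 0 0 0" --pt "-0.11 0.49 0 0 0 0"

```text
clock: 8.6
position: [0.5886, 0.0139, 0.0948]
ee_rot: [1.967, 2.44, 0.003]
force: [4.8, -7.7, 10.1]
width: 0.931
```

```bash
python3 st.py;python3 - <<'E'
from h import *
S=imaging.get_image("scene")["color"][:,:,::-1]; W=imaging.get_image("wrist")["color"][:,:,::-1]
a=cv2.resize(S[150:260,230:420],(516,299),interpolation=2)
cv2.imwrite("pics/b4.png",np.vstack([a,cv2.copyMakeBorder(cv2.resize(W,(400,300)),0,0,0,116,0)]))
E
```

```text
t 8.6 pos [0.5886 0.0139 0.0948] local [-35.8 -75.9  94.8] yaw err 0.36 z [ 0.0067 -0.0028 -1.    ] F [ 4.8 -7.7 10.1] w 0.931
```

View pics/b4.png

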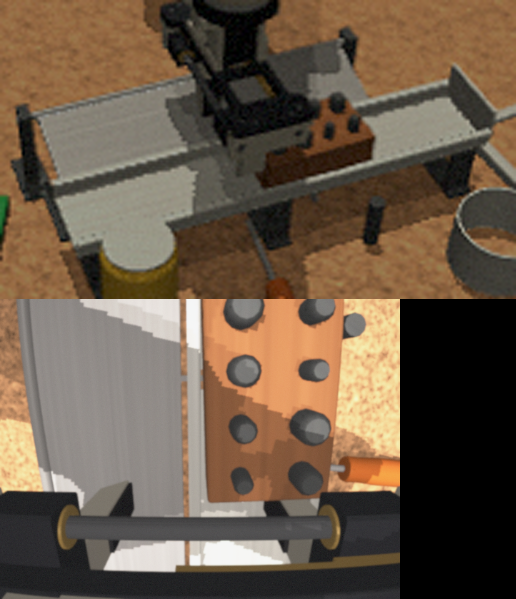

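The rack is sliding flat over the slot, its rear edge squarely against the finger at wrist (265,500). I'll continue.

Request:
move_arm --pt "-0.105 0.49 0 0 0 0" --pt "-0.105 0.49 0 0 0 0" --pt "-0.105 0.49 0 0 0 0" --pt "-0.105 0.49 0 0 0 0" --pt "-0.105 0.49 0 0 0 0" --pt "-0.105 0.49 0 0 0 0" --pt "-0.105 0.49 0 0 0 0" --pt "-0.105 0.49 0 0 0 0"

```text
clock: 9.5
position: [0.5802, 0.0532, 0.0947]
ee_rot: [1.968, 2.44, 0.003]
force: [5.2, -6.9, 10.5]
width: 0.93
```

Request:
move_arm --pt "-0.105 0.49 0 0 0 0" --pt "-0.105 0.49 0 0 0 0" --pt "-0.105 0.49 0 0 0 0" --pt "-0.105 0.49 0 0 0 0" --pt "-0.105 0.49 0 0 0 0" --pt "-0.105 0.49 0 0 0 0" --pt "-0.105 0.49 0 0 0 0" --pt "-0.105 0.49 0 0 0 0"

```text
clock: 10.3
position: [0.5719, 0.0925, 0.0947]
ee_rot: [1.968, 2.44, 0.004]
force: [4.1, -8.5, 10.4]
width: 0.929
```

```bash
python3 st.py
```

```text
t 10.3 pos [0.5719 0.0925 0.0947] local [-35.9   4.4  94.7] yaw err 0.34 z [ 0.0065 -0.0021 -1.    ] F [ 4.1 -8.5 10.4] w 0.929
```

46 mm to go. I'll take 35 mm, then creep.

Request:
move_arm --pt "-0.105 0.49 0 0 0 0" --pt "-0.105 0.49 0 0 0 0" --pt "-0.105 0.49 0 0 0 0" --pt "-0.105 0.49 0 0 0 0" --pt "-0.105 0.49 0 0 0 0" --pt "-0.105 0.49 0 0 0 0" --pt "-0.105 0.49 0 0 0 0"

```text
clock: 11.0
position: [0.5646, 0.1268, 0.0946]
ee_rot: [1.969, 2.44, 0.004]
force: [3.5, -7.8, 11.2]
width: 0.929
```

Request:
move_arm --pt "-0.04 0.2 0 0 0 0" --pt "-0.04 0.2 0 0 0 0"

```text
clock: 11.2
position: [0.5637, 0.1309, 0.0946]
ee_rot: [1.968, 2.441, 0.004]
force: [4.4, -8.3, 10.8]
width: 0.93
```

Request:
move_arm --pt "-0.04 0.2 0 0 0 0" --pt "-0.04 0.2 0 0 0 0"

```text
clock: 11.4
position: [0.563, 0.134, 0.0946]
ee_rot: [1.969, 2.439, 0.003]
force: [5.8, -14.3, 10.8]
width: 0.931
```

```bash
python3 st.py
```

```text
t 11.4 pos [0.563  0.134  0.0946] local [-36.   46.8  94.6] yaw err 0.3 z [ 0.0063 -0.0026 -1.    ] F [  5.8 -14.3  10.8] w 0.931
```

Request:
move_arm --pt "-0.02 0.1 0 0 0 0" --pt "0 0 0 0 0 0"

```text
clock: 11.6
position: [0.563, 0.134, 0.0946]
ee_rot: [1.97, 2.438, 0.002]
force: [5.8, -13.3, 10.9]
width: 0.932
```

Request:
move_arm --pt "-0.02 0.1 0 0 0 0" --pt "0 0 0 0 0 0"

```text
clock: 11.8
position: [0.563, 0.1341, 0.0946]
ee_rot: [1.971, 2.437, 0.001]
force: [6.0, -14.2, 10.9]
width: 0.93
```

```bash
python3 st.py;python3 - <<'E'
from h import *
S=imaging.get_image("scene")["color"][:,:,::-1]; T=imaging.get_image("top")["color"][:,:,::-1]
a=cv2.resize(S[150:240,300:420],(400,300),interpolation=2)
b=cv2.resize(T[160:260,110:245],(400,296),interpolation=2)
cv2.imwrite("pics/b5.png",np.hstack([a[:296],b]))
E
```

```text
t 11.8 pos [0.563  0.1341 0.0946] local [-36.   47.   94.6] yaw err 0.18 z [ 0.0067 -0.0042 -1.    ] F [  6.  -14.2  10.9] w 0.93
```

View pics/b5.png

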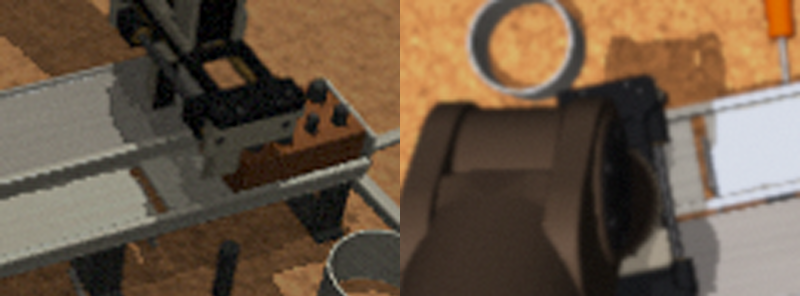

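The rack won't move further and visibly meets the end stop. I'll back off about 4 mm with the gate still down, then lift straight up.

Request:
move_arm --pt "0.04 -0.2 0 0 0 0" --pt "0.04 -0.2 0 0 0 0" --pt "0.04 -0.2 0 0 0 0" --pt "0 0 0 0 0 0" --pt "0 0 0 0 0 0"

```text
clock: 12.4
position: [0.563, 0.1337, 0.0945]
ee_rot: [1.969, 2.444, 0.007]
force: [2.6, 1.4, 10.4]
width: 0.927
```

```bash
python3 st.py
```

```text
t 12.4 pos [0.563  0.1337 0.0945] local [-36.   46.6  94.5] yaw err 0.4 z [ 0.0051  0.0017 -1.    ] F [ 2.6  1.4 10.4] w 0.927
```

Request:
move_arm --pt "0.04 -0.2 0 0 0 0" --pt "0.04 -0.2 0 0 0 0" --pt "0 0 0 0 0 0" --pt "0 0 0 0 0 0"

```text
clock: 12.8
position: [0.5631, 0.1317, 0.0943]
ee_rot: [1.968, 2.448, 0.008]
force: [1.4, 6.0, 9.5]
width: 0.93
```

```bash
python3 st.py
```

```text
t 12.8 pos [0.5631 0.1317 0.0943] local [-36.3  44.6  94.3] yaw err 0.52 z [ 0.0039  0.0035 -1.    ] F [1.4 6.  9.5] w 0.93
```

Clear of the rack. Releasing now.

Request:
move_arm --pt "0 0 0.3 0 0 0" --pt "0 0 0.4 0 0 0" --pt "0 0 0.5 0 0 0" --pt "0 0 1 0 0 0" --pt "0 0 2 0 0 0" --pt "0 0 4 0 0 0" --pt "0 0 4 0 0 0"

```text
clock: 13.5
position: [0.5603, 0.1287, 0.2156]
ee_rot: [-1.97, -2.446, 0.004]
force: [0.4, 1.8, 0.5]
width: 0.93
```

Request:
move_arm --pt "-2 -4 2 0 0 0" --pt "-2 -4 2 0 0 0" --pt "-2 -4 0 0 0 0" --pt "-2 -4 0 0 0 0" --pt "-2 -4 0 0 0 0" --pt "-2 -4 0 0 0 0" --pt "-2 -4 0 0 0 0" --pt "0 0 0 0 0 0"

```text
clock: 14.3
position: [0.4178, -0.156, 0.2552]
ee_rot: [-1.98, -2.439, 0.001]
force: [0.3, 0.5, 0.7]
width: 0.93
```

```bash
python3 st.py;python3 - <<'E'
from h import *
S=imaging.get_image("scene")["color"][:,:,::-1]; T=imaging.get_image("top")["color"][:,:,::-1]
a=cv2.resize(S[140:290,200:440],(640,400),interpolation=2)
b=cv2.resize(T[130:290,90:410],(400,200),interpolation=2)
c=cv2.resize(T[160:240,120:240],(400,267),interpolation=2)
cv2.imwrite("pics/b6.png",np.hstack([cv2.resize(a,(400,467)) if 0 else cv2.copyMakeBorder(cv2.resize(S[140:290,220:440],(400,273),interpolation=2),0,194,0,0,0),np.vstack([b,c])]))
for t in ["can_mid","collar_mid","drift_mid","driver_mid","square_mid","snips_mid","rack"]:
    print(t,[(c,[round(float(v),1) for v in o["rect"]]) for c in("top","scene") for o in outline_of(c,t)[:1]])
E
```

```text
t 14.3 pos [ 0.4178 -0.156   0.2552] local [-237.9 -207.   255.2] yaw err -0.04 z [-5.e-04 -5.e-04 -1.e+00] F [0.3 0.5 0.7] w 0.93
can_mid [('top', [275.2, 142.7, 25.1, 36.8]), ('scene', [267.2, 224.9, 27.9, 56.9])]
collar_mid [('top', [137.5, 156.8, 34.0, 38.7]), ('scene', [394.7, 217.5, 38.8, 40.5])]
drift_mid [('top', [186.4, 186.9, 12.2, 6.3]), ('scene', [361.6, 222.8, 9.2, 15.7])]
driver_mid [('top', [231.9, 137.4, 14.1, 50.3]), ('scene', [321.6, 231.8, 24.2, 49.7])]
square_mid [('top', [98.3, 199.5, 45.3, 60.1]), ('scene', [404.3, 187.1, 23.5, 36.3])]
snips_mid [('top', [233.2, 137.6, 13.4, 51.2]), ('scene', [208.6, 223.1, 26.0, 45.5])]
rack [('top', [137.7, 200.7, 51.6, 43.5]), ('scene', [361.8, 174.1, 46.5, 32.6])]
```

View pics/b6.png

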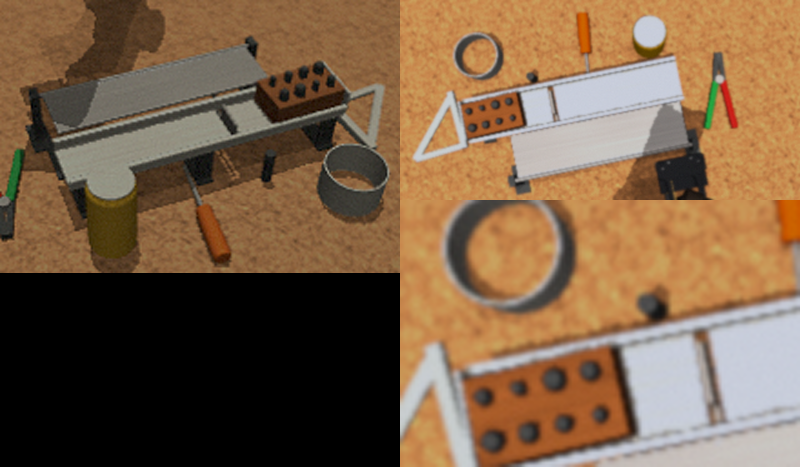

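The rack is tight against the end stop, the blade is up behind it, and the other objects are where they were.

```bash
python3 -c "
from cell import workorder; print(workorder.sign_off())"
```

```text
the job is handed in; nothing more can be done
None
```

The rack is up against the end stop, the gate has sprung shut behind it, and the job is handed in. The robot finished clear of everything at about 14 s.

I held the gate down with one fingertip on the press plate at about 10 N. The other fingertip pushed the rack about 240 mm along the channel. At the end I backed off a few millimetres with the gate still down, then lifted straight up.

**Checks**
- **Contact with the end stop:** extra push gave no more movement and the push force rose from about 8 to 14 N. The last pictures show no visible gap.
- **Gate:** the last pictures show the blade up in the slot behind the rack.
- **Other objects:** by eye nothing had moved. The can, collar, drift, driver and square outlines agree with the first ones to within a few pixels.

**Disagreements**
- **Stopping point:** the finger stopped at chute y 47 mm, against about 50 mm expected. The wrist camera had also placed the chute 3–4 mm to the side of my fit. I put both down to calibration and to picking corners by eye.
- **Snips:** in the last top view the network mistook the screwdriver for the snips. The scene view shows the snips unmoved.
- **Hammer:** I did not re-check it with the network or in the final pictures; the arm did not go near it.

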